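# Clear the shaker platform and hold its clamping bar open

### The job

I am bringing the next rack for the platform shaker: first pick the three bits of rubbish (crumpled paper ball, broken cork, polystyrene offcut) off its platform and put them in the square waste tub on the bench. Then take the spring-loaded clamping bar by its handle and pull it towards the front of the shaker until its pointer lines up with the index on the side rail, and keep holding it there: it springs shut if let go, so finish while still holding it. Leave the index as it is set and everything else on the platform and the bench where it stands.

Things in the scene. Friction and masses are not known exactly. Their poses are not given: they have to be found in the camera images.
- shaker: platform shaker, a beige box with a flat platform on top, 280 mm deep (x) and 360 mm wide (y), fixed to the bench. Origin under its centre on the bench; x points from its front (control panel, robot side) to its back, y to its left, z up. Fixed aluminium rails run front to back at both sides of the platform, y 153 to 177 mm either way, tops 23 mm above the mat
- platform (a point): centre of the platform, on the dark grey rubber mat that covers it, 106 mm above the bench. Along the back edge stands a fixed aluminium fence, its front face 105 mm behind this point, 32 mm high over the mat. The clamping bar crosses the platform between the side rails, parallel to the fence. Axes as the shaker's
- clamp_bar (a joint): pull of the spring-loaded clamping bar, m: 0 at rest (it springs back to here), grows as it is pulled towards the shaker's front (its -x), at most 0.075. Aluminium bar 20 mm thick, 300 mm long, top 34 mm above the mat; at rest its back face stands 75 mm in front of the fence. Its springs pull back with about 5 N at rest, 15 N at full pull
- handle (a point): centre of the clamping bar's handle: a round steel rod 12 mm thick and 100 mm long, level, parallel to the bar (along its y axis) and 42 mm in front of the bar's front face, axis 36 mm above the mat (142 mm above the bench); its two ends bend back to the bar. Open space above it, below it and on both sides. Axes as the shaker's
- pointer (a point): tip of the small dark steel pointer at the clamping bar's right end (y negative), over the top of the right rail; it moves with the bar. Axes as the shaker's
- index (a joint): where the index is set along the right rail, m: the pointer is level with the index when the clamping bar's joint has this same value. It is clamped by its screw and must not be shifted
- index_line (a point): the mark: white line, along y, on top of the index, a small black block (18 mm) with a brass thumbscrew gripping the outside of the shaker's right rail. The pointer is lined up when it has the same x in the shaker's frame as this line. Axes as the shaker's
- paper_center (a point): centre of the crumpled off-white paper ball, about 36 mm across, 17 mm above what it lies on; starts on the mat between the fence and the clamping bar, about 12 g
- cork_center (a point): centre of the broken cork, brown, round and upright, 28 mm across at the foot, 33 mm at the ragged top, 24 mm high; starts on the mat between the fence and the clamping bar, about 15 g
- offcut_center (a point): centre of the white polystyrene offcut, a block 42 (its x) x 28 (its y) x 26 mm high; starts on the mat between the fence and the clamping bar with its long side roughly front to back, turned by up to 0.45 rad from the shaker's x axis, about 12 g
- bin: square grey plastic waste tub, open at the top, 150 x 150 mm, 110 mm high, wall 4 mm, heavy and fixed, on the bench to the left or right of the shaker. Origin at the centre of its underside, z up
- bin_mouth (a point): centre of the waste tub's mouth, at the height of its rim, 110 mm above the bench
- tube_rack: bystander: white plastic rack 184 x 114 mm full of glass tubes, 138 mm high with the tubes, on the bench on the other side of the shaker from the waste tub; origin at its underside
- level: bystander: round aluminium level 42 mm across, 13 mm high, lying on the left front part of the platform; origin at its underside
- beaker: bystander: glass beaker 74 mm across, 93 mm high; origin at its underside
- wash_bottle: bystander: white wash bottle 72 mm across, 190 mm high with its spout; origin at its underside
- timer: bystander: flat white timer 60 x 70 x 18 mm on the bench in front of the shaker; origin at its underside
- stopper: bystander: dark rubber stopper 33 mm across, 28 mm high, standing on the bench in front of the shaker; origin at its underside
- spatula: bystander: thin steel laboratory spatula 186 mm long and 10 mm wide lying at the right side of the bench
- reagent: bystander: brown glass bottle 72 mm across, 150 mm high, at the right side of the bench; origin at its underside
Not all that is in view belongs to the job. What is shaped like the part that bears offcut_center but purple is not meant.

How it is judged:
On the way, in this order (a step that is already met when the one before it is completed fails the run):
1. the paper ball, the cork and the offcut all lie in the waste tub (x of paper_center in the frame of bin between -0.073 and 0.073 m and y of paper_center in the frame of bin between -0.073 and 0.073 m and z of paper_center in the frame of bin between 0 and 0.105 m and x of cork_center in the frame of bin between -0.073 and 0.073 m and y of cork_center in the frame of bin between -0.073 and 0.073 m and z of cork_center in the frame of bin between 0 and 0.105 m and x of offcut_center in the frame of bin between -0.073 and 0.073 m and y of offcut_center in the frame of bin between -0.073 and 0.073 m and z of offcut_center in the frame of bin between 0 and 0.105 m), for 0.2 s.
2. the clamping bar is held by the fingers with its pointer at the index (x of pointer in the frame of index_line between -0.006 and 0.006 m and contact force between the fingers and clamp_bar above 4 N), for 0.5 s.
At the end, for the whole second after the job is handed in: all three bits of rubbish lie inside the waste tub below its rim, and the clamping bar stands still with its pointer within 6 mm of the index line, held there against its springs by the gripper's fingers (over 4 N) (all of step 1 and all of step 2 and velocity of joint clamp_bar between -0.01 and 0.01 m/s); the arm keeps its last pose, push and grip.
It fails at once if the index is shifted by more than 4 mm (distance of index_line from where it was at the start of the episode above 0.004 m).
It fails at once if the rack of tubes or the level on the platform is shifted by more than 3 cm or knocked over (distance of any of tube_rack, level from where it was at the start of the episode above 0.03 m or angle between any of tube_rack, level's own z axis and vertical above 0.5 rad).
It fails at once if the beaker, the wash bottle or the brown bottle is shifted by more than 3 cm or knocked over (distance of any of beaker, wash_bottle, reagent from where it was at the start of the episode above 0.03 m or angle between any of beaker, wash_bottle, reagent's own z axis and vertical above 0.5 rad).
It fails at once if the timer, the stopper or the spatula is shifted by more than 3 cm or knocked over (distance of any of timer, stopper, spatula from where it was at the start of the episode above 0.03 m or angle between any of timer, stopper, spatula's own z axis and vertical above 0.5 rad).
It also fails if it takes over 67 s, if anything falls off the work surface, if the arm or the gripper's body presses on something with over 40 N, if the wrist force passes 120 N, or if a joint passes its speed limit or range.

### The arm

A 6-joint arm with a two-finger parallel gripper is mounted at the origin on the work surface. World frame = base frame: x ahead of the robot, y to its left, z up, the work surface at z = 0. Lengths are in m, angles in rad, forces in N, time in s.
With the tool pointing down it reaches from about 0.375 to 0.825 m from the base axis. Payload 5.5 kg.
Tool frame: the origin (TCP) lies at the very end of the fingers, on their centre line; the grasp point (between the pads) lies behind it (bot.pinch_z is the z of the grasp point in the tool frame, in m); z points along the fingers, x is the direction in which the jaws open and shut, and the axes are right-handed (so a half turn about z gives the same grasp; the last joint's range is limited). The gripper opens to 85 mm and grips with 20 to 120 N. Pads are 22 mm wide; open, the fingers measure 114 mm over their backs; the gripper's body (76 mm by 85 mm) begins 54 mm behind the grasp point. The pads swing forward as they close: fully open they stand 13 mm farther back than shut.
Start: joints at [1.176, 0.314, -0.047, 1.21, 0, 1.571], TCP at [0.231, 0.554, 0.199] pointing down, gripper open.
Joint ranges: [-2.67, 2.67], [-0.69, 1.73], [-1.03, 1.25], [-2.08, 2.16], [-1.42, 1.45], [-3.14, 3.14]. Speed limits (rad/s): [2.39, 2.39, 3.01, 3.14, 3.14, 3.14].

### API

Orientations are given as a unit quaternion [x, y, z, w].
In Python, from station import bot gives the robot as it stands.
- The arm moves only by the shell command python3 -m creep 'ROWS' [FORCE]. ROWS is JSON, a list of rows, each an object with "fingers": the closure in counts, from 0 (fully open) to 255 (shut); "slide": the shift along the tool's x, y, z in units of 50 mm (1.0 is 50 mm), a list of three; "rot": the turn, a rotation vector about the tool's x, y, z in degrees, a list of three. A call has 1 to 20 rows; each row shifts and turns the commanded pose from where the row before left it, along the tool's axes as they then stand; what a row does not reach is not made up. A row lasts 1/8 s, in which the tool goes at most 62.5 mm and 10.7 degrees, less where a joint would pass 70% of its speed; a pose out of reach is approached as far as the arm can. A call is refused whole if a number of a shift passes 1 or a number of a turn 10.7, either way. A call with a gripper value outside its range is refused whole. The fingers move at their own pace and stop on an object; FORCE is the grip in N (left out, the last holds). Time passes only in rows, so rows that do not move let the fingers close. It gives the time, the measured TCP pose, the force and the opening at its end, in the units of the state.
- bot.read_state(): the state, without advancing time (a new reading comes with each control period).
- bot.snapshot(name): name is "side" or "top"; returns the picture (420x560x3 uint8, red, green, blue); there is no depth.
- bot.calibration(name): a dict with "fx", "fy", "cx", "cy" (pixels), "camera_from_world" (4x4, takes a point from world to camera coordinates). Camera axes: x right, y up, looking along -z (the intrinsics and any distortion apply to the point x, -y, -z); pixel columns grow to the right and rows downward; lengths in m; the calibration is good to about 2 mm. A picture is of the moment at which its call begins. calibration takes no time and is no camera call.
- bot.job_done(): hands the job in, once; it reports no verdict.
The state is a dict: "t": time; "joint_pos": joint angles; "qvel": joint speeds; "joint_efforts": joint torques, N m; "tool_pos": TCP position; "tcp_rot": TCP orientation; "contact_force": force on the tool from outside, world axes, zero at the start; "torque": the same for the moment, N m; "grip_width": finger opening in m.
Only numpy, scipy, OpenCV 4.12 (cv2) and the standard library are available. Lean on these libraries where they do the work, as an engineer would, in place of code of your own. Each camera call takes 0.05 s, during which the arm holds its last target. There are 200 camera calls.

## Working session

There is one attempt and no reset: what is moved stays moved. The work goes in short steps, Python scripts to look and compute and a shell command to move; the robot and the scene stay as the last step left them, time stands still between calls to the robot, and variables do not carry over. Pictures are saved under pics/ and viewed, about 8 in all and at most 12, crops included, and the job is handed in when it is done.

```bash
mkdir -p pics; ls
python3 - <<'E'
from station import bot
import cv2,numpy as np
for n in("side","top"):
    cv2.imwrite(f"pics/{n}0.png",bot.snapshot(n)[:,:,::-1])
    c=bot.calibration(n);print(n,{k:np.round(v,4).tolist() for k,v in c.items()})
print(bot.read_state(),bot.pinch_z)
E
```

```text
pics
side {'fx': 482.2321, 'fy': 482.2321, 'cx': 280.6958, 'cy': 202.8814, 'camera_from_world': [[-0.9902, -0.14, 0.0016, 0.4867], [0.1058, -0.7411, 0.663, -0.1953], [-0.0916, 0.6566, 0.7486, -1.1645], [0.0, 0.0, 0.0, 1.0]]}
top {'fx': 383.7636, 'fy': 383.7636, 'cx': 281.367, 'cy': 208.8577, 'camera_from_world': [[0.0232, -0.9995, 0.022, -0.1143], [0.9818, 0.0269, 0.1879, -0.5055], [-0.1884, 0.0172, 0.9819, -1.2082], [0.0, 0.0, 0.0, 1.0]]}
{'t': 0.1, 'joint_pos': array([ 1.17599229e+00,  3.14170875e-01, -4.80084425e-02,  1.21021432e+00,
        1.00292706e-05,  1.57079050e+00]), 'qvel': array([ 0.00027495, -0.00038141,  0.00180108, -0.00064444,  0.00015265,
        0.00046627]), 'joint_efforts': array([ 8.50797933e-04, -5.40766454e+01,  3.40541160e+01,  1.12201902e-02,
       -2.33629640e-05,  4.33301267e-06]), 'tool_pos': array([0.23054393, 0.55329478, 0.19849863]), 'tcp_rot': array([ 8.32051996e-01,  5.54697068e-01, -6.67305569e-04,  4.38834546e-04]), 'contact_force': array([ 0.53303024, -0.11817808, -0.49099068]), 'torque': array([ 0.01736936, -0.0097738 ,  0.00423028]), 'grip_width': 0.08518699059049986} -0.0187
```

View pics/side0.png

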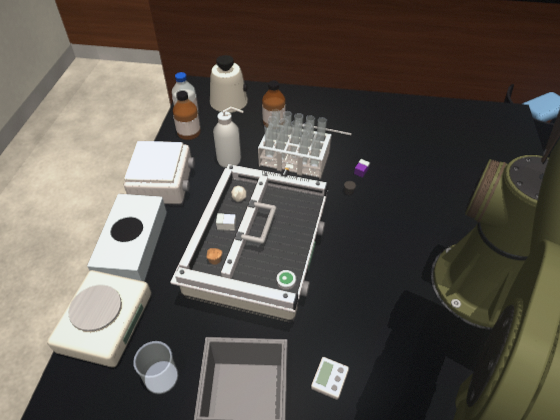

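View pics/top0.png

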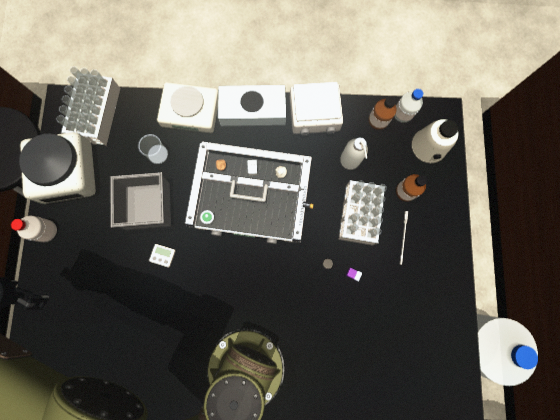

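Side view: paper (238,193), offcut (226,222), cork (214,255), handle (262,222), level (286,279), tub (243,385). Top view: cork (221,164), offcut (252,167), paper (281,172), index on the right rail (~308,205), tub (138,200). 
Could be mistaken for the offcut: the purple block, top (354,274) and side (362,167), on the bench, so rejected. The white block on the mat is the offcut. Next I'll take enlarged crops and check this.

Run:
```python
import cv2,numpy as np
s=cv2.imread("pics/side0.png")[155:315,170:340];t=cv2.imread("pics/top0.png")[135:250,180:325]
a=cv2.resize(s,(600,565),interpolation=cv2.INTER_CUBIC)
cv2.imwrite("pics/cs.png",a)
cv2.imwrite("pics/ct.png",cv2.resize(t,None,fx=5,fy=5,interpolation=cv2.INTER_CUBIC))
```

```text
(no output)
```

View pics/cs.png

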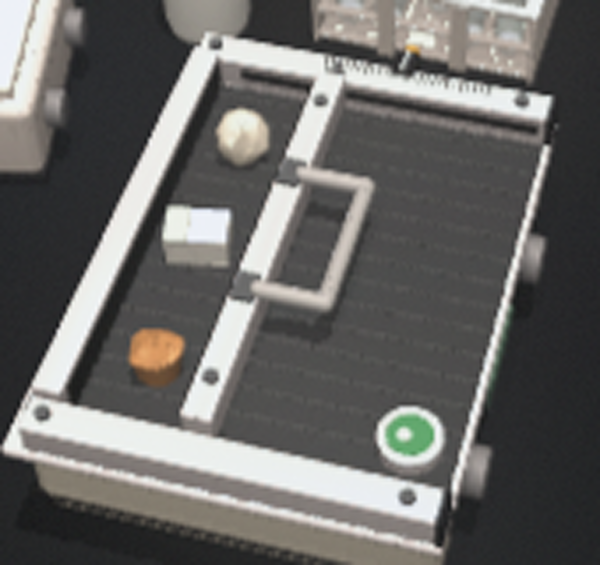

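View pics/ct.png

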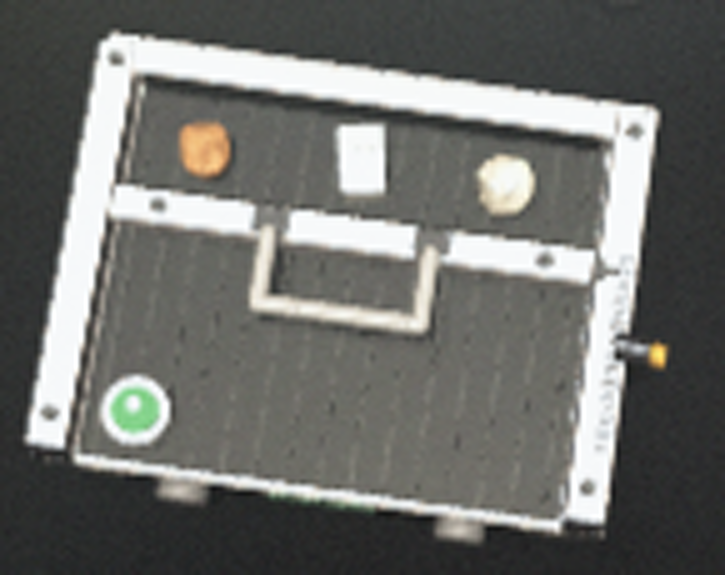

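```bash
cat > h.py <<'E'
import numpy as np,cv2
from station import bot
F=np.diag([1,-1,-1])
def P(n):
    c=bot.calibration(n);K=np.array([[c["fx"],0,c["cx"]],[0,c["fy"],c["cy"]],[0,0,1]]);M=np.array(c["camera_from_world"])
    return K@F@M[:3],K,M
def tri(s,t):
    Ps,Pt=P("side")[0],P("top")[0]
    X=cv2.triangulatePoints(Ps,Pt,np.array(s,float),np.array(t,float))[:,0];X=X[:3]/X[3]
    e=[np.linalg.norm((lambda q:q[:2]/q[2])(Q@np.r_[X,1])-p) for Q,p in((Ps,s),(Pt,t))]
    return X,max(e)
def ray(n,p,z):
    _,K,M=P(n);R=M[:3,:3];o=-R.T@M[:3,3];d=R.T@F@np.linalg.inv(K)@np.r_[p,1]
    return o+d*(z-o[2])/d[2]
def proj(n,X):
    q=P(n)[0]@np.r_[X,1];return q[:2]/q[2]
E
python3 - <<'E'
from h import *
S=lambda x,y:(170+(x+.5)*170/600-.5,155+(y+.5)*160/565-.5)
T=lambda x,y:(180+(x+.5)/5-.5,135+(y+.5)/5-.5)
D=dict(scrBR=((216,42),(635,131)),scrFR=((522,101),(588,487)),scrFL=((407,497),(48,412)),scrBL=((42,412),(116,58)),
hR=((368,185),(425,325)),hL=((325,303),(258,305)),paper=((243,136),(506,184)),corkT=((157,340),(205,148)),offT=((198,222),(361,160)),
ptr=((333,62),(615,271)),idx=((408,55),(625,347)),level=((410,437),(135,410)),barL=((210,376),(158,205)),barR=((320,99),(545,260)))
R={}
for k,(s,t) in D.items():
    X,e=tri(S(*s),T(*t));R[k]=X;print(k,np.round(X,4),round(e,2),'top-ray@tri z')
c=sum(R[k] for k in('scrBR','scrFR','scrFL','scrBL'))/4
v=R['scrBR']+R['scrBL']-R['scrFR']-R['scrFL'];print('c',c,'yaw',np.arctan2(v[1],v[0]), np.arctan2(*( -(R['hL']-R['hR'])[[0]],(R['hL']-R['hR'])[[1]])))
for p in((110,176),(163,173),(167,226),(112,230)):print('bin',ray('top',p,.11))
print(tri((203,339),(163,173)) , tri((287,340),(167,226)),tri((287,340),(163,173)))
E
```

```text
scrBR [ 0.646  -0.1752  0.1364] 0.17 top-ray@tri z
scrFR [ 0.4209 -0.1492  0.1345] 0.38 top-ray@tri z
scrFL [0.4583 0.178  0.1345] 0.29 top-ray@tri z
scrBL [0.6843 0.1509 0.1343] 0.24 top-ray@tri z
hR [ 0.5157 -0.0481  0.1442] 0.51 top-ray@tri z
hL [0.5267 0.0534 0.1445] 0.0 top-ray@tri z
paper [ 0.6111 -0.0955  0.1269] 0.45 top-ray@tri z
corkT [0.6266 0.0917 0.138 ] 0.1 top-ray@tri z
offT [ 0.6217 -0.0051  0.1383] 0.08 top-ray@tri z
ptr [ 0.5568 -0.1637  0.1392] 0.41 top-ray@tri z
idx [ 0.5049 -0.1695  0.1485] 0.38 top-ray@tri z
level [0.4632 0.1283 0.1204] 0.33 top-ray@tri z
barL [0.5871 0.1175 0.1442] 0.22 top-ray@tri z
barR [ 0.5594 -0.1202  0.1458] 0.03 top-ray@tri z
c [0.55236782 0.00112462 0.13491283] yaw -0.11707020228663755 [-0.10861565]
bin [0.58670522 0.43926931 0.11      ]
bin [0.60131632 0.27507492 0.11      ]
bin [0.43341096 0.24927185 0.11      ]
bin [0.41670128 0.4150895  0.11      ]
(array([0.60749067, 0.27871193, 0.09796193]), np.float64(0.8541669047996199)) (array([0.44029052, 0.25418822, 0.09158373]), np.float64(1.3877956054726552)) (array([0.49430515, 0.27709809, 0.17959081]), np.float64(31.537770919354756))
```

Heights check out to within about 5 mm of the text, and the shaker yaw is about -0.113. Now I'll rotate the jaws across the platform and compute the slides.

```bash
cat > go.py <<'E'
import sys
from h import *
from scipy.spatial.transform import Rotation as R
def need(tgt):
    s=bot.read_state();r=R.from_quat(s["tcp_rot"]);return np.round(r.inv().apply(np.array(tgt)-s["tool_pos"])/.05,2)
def show():
    s=bot.read_state();r=R.from_quat(s["tcp_rot"]).as_matrix()
    print('t',round(s["t"],2),'tcp',np.round(s["tool_pos"],4),'yaw',round(np.degrees(np.arctan2(r[1,0],r[0,0])),1),'zax',np.round(r[:,2],3),'j',np.round(s["joint_pos"],2),'F',np.round(s["contact_force"],1),'w',round(s["grip_width"],4))
if __name__=="__main__":
    show()
    for a in sys.argv[1:]:print(a,need(eval(a)))
E
python3 - <<'E'
from h import *
T=lambda x,y:(180+(x+.5)/5-.5,135+(y+.5)/5-.5)
for n,p,z in(('paper',(506,184),.123),('cork',(205,150),.130),('off',(361,160),.132),('hR',(425,325),.142),('hL',(258,305),.142)):print(n,ray('top',T(*p),z))
E
python3 -m creep '[{"fingers":75,"slide":[0,0,-0.5],"rot":[0,0,-9.8]},{"fingers":75,"slide":[0,0,-0.5],"rot":[0,0,-9.8]},{"fingers":75,"slide":[0,0,0],"rot":[0,0,0]}]' 30
python3 go.py '[.51,.345,.25]' '[.611,-.095,.25]'
```

```text
paper [ 0.6137174  -0.09559372  0.123     ]
cork [0.62808627 0.09279855 0.13      ]
off [ 0.62390045 -0.0047293   0.132     ]
hR [ 0.51769133 -0.04816538  0.142     ]
hL [0.52729212 0.05369768 0.142     ]
t: 0.48
tool_pos: [0.2312, 0.5548, 0.2509]
tcp_rot: [0.726, 0.688, 0.001, -0.001]
contact_force: [0.2, 0.9, -0.4]
grip_width: 0.06
t 0.47 tcp [0.2312 0.5548 0.2509] yaw 86.9 zax [ 0.001  0.003 -1.   ] j [ 1.18  0.3   0.05  1.32 -0.    1.23] F [ 0.2  0.9 -0.4] w 0.06
[.51,.345,.25] [-3.89  5.79  0.01]
[.611,-.095,.25] [-1.257e+01  8.280e+00 -1.000e-02]
```

```bash
python3 -m creep '[{"fingers":75,"slide":[-0.74,0.49,0],"rot":[0,0,0]},{"fingers":75,"slide":[-0.74,0.49,0],"rot":[0,0,0]},{"fingers":75,"slide":[-0.74,0.49,0],"rot":[0,0,0]},{"fingers":75,"slide":[-0.74,0.49,0],"rot":[0,0,0]},{"fingers":75,"slide":[-0.74,0.49,0],"rot":[0,0,0]},{"fingers":75,"slide":[-0.74,0.49,0],"rot":[0,0,0]},{"fingers":75,"slide":[-0.74,0.49,0],"rot":[0,0,0]},{"fingers":75,"slide":[-0.74,0.49,0],"rot":[0,0,0]},{"fingers":75,"slide":[-0.74,0.49,0],"rot":[0,0,0]},{"fingers":75,"slide":[-0.74,0.49,0],"rot":[0,0,0]},{"fingers":75,"slide":[-0.74,0.49,0],"rot":[0,0,0]},{"fingers":75,"slide":[-0.74,0.49,0],"rot":[0,0,0]},{"fingers":75,"slide":[-0.74,0.49,0],"rot":[0,0,0]},{"fingers":75,"slide":[-0.74,0.49,0],"rot":[0,0,0]},{"fingers":75,"slide":[-0.74,0.49,0],"rot":[0,0,0]},{"fingers":75,"slide":[-0.74,0.49,0],"rot":[0,0,0]},{"fingers":75,"slide":[-0.74,0.46,0],"rot":[0,0,0]},{"fingers":75,"slide":[0,0,0],"rot":[0,0,0]}]'
python3 go.py '[.613,-.095,.25]' '[.613,-.095,.112]'
```

```text
t: 2.72
tool_pos: [0.6122, -0.0986, 0.247]
tcp_rot: [0.728, 0.686, -0.001, -0.001]
contact_force: [0.3, 0.8, 0.1]
grip_width: 0.0605
t 2.73 tcp [ 0.6122 -0.0986  0.247 ] yaw 86.6 zax [-0.002 -0.    -1.   ] j [-0.16  0.34  0.1   1.33 -0.   -0.1 ] F [0.3 0.8 0.1] w 0.0605
[.613,-.095,.25] [ 0.07  0.01 -0.06]
[.613,-.095,.112] [0.07 0.02 2.7 ]
```

```bash
python3 -m creep '[{"fingers":75,"slide":[0.05,0,0.7],"rot":[0,0,0]},{"fingers":75,"slide":[0,0,0.7],"rot":[0,0,0]},{"fingers":75,"slide":[0,0,0.6],"rot":[0,0,0]},{"fingers":75,"slide":[0,0,0.4],"rot":[0,0,0]},{"fingers":75,"slide":[0,0,0.2],"rot":[0,0,0]},{"fingers":75,"slide":[0,0,0],"rot":[0,0,0]}]'
python3 go.py '[.613,-.095,.112]'
python3 - <<'E'
from h import *
a=bot.snapshot("side")[150:290,150:330,::-1];b=bot.snapshot("top")[130:250,180:330,::-1]
a=cv2.resize(a,(400,311));b=cv2.resize(b,(400,320))
cv2.imwrite("pics/g1.png",np.hstack([a,b[:311]]))
E
```

```text
t: 3.48
tool_pos: [0.6113, -0.093, 0.1185]
tcp_rot: [0.726, 0.688, -0.0, -0.001]
contact_force: [0.2, 0.2, 0.6]
grip_width: 0.0603
t 3.48 tcp [ 0.6113 -0.093   0.1185] yaw 87.0 zax [-0.002  0.    -1.   ] j [-0.15  0.39 -0.13  1.06  0.   -0.1 ] F [0.2 0.2 0.6] w 0.0603
[.613,-.095,.112] [-0.04  0.04  0.13]
```

View pics/g1.png

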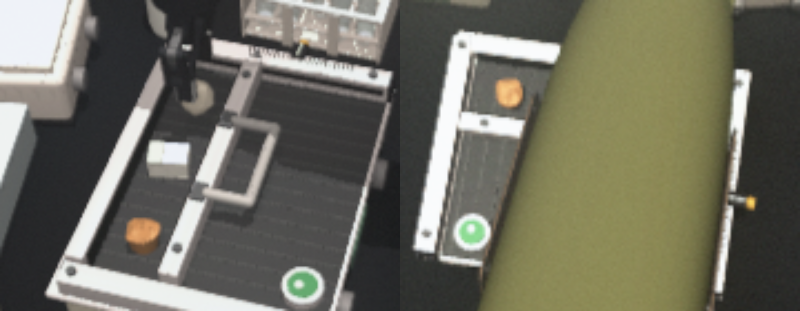

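Side view: the fingers straddle the paper (197,100) and clear the fence and bar. The forearm blocks the top view, so the index check later will rely on the side view. Now I'll grip the paper.

```bash
python3 -m creep '[{"fingers":75,"slide":[-0.03,0.03,0.13],"rot":[0,0,0]},{"fingers":255,"slide":[0,0,0],"rot":[0,0,0]},{"fingers":255,"slide":[0,0,0],"rot":[0,0,0]},{"fingers":255,"slide":[0,0,0],"rot":[0,0,0]},{"fingers":255,"slide":[0,0,0],"rot":[0,0,0]},{"fingers":255,"slide":[0,0,-0.5],"rot":[0,0,0]},{"fingers":255,"slide":[0,0,-0.8],"rot":[0,0,0]},{"fingers":255,"slide":[0,0,-0.8],"rot":[0,0,0]},{"fingers":255,"slide":[0,0,-0.6],"rot":[0,0,0]},{"fingers":255,"slide":[0,0,0],"rot":[0,0,0]}]' 25
python3 go.py '[.51,.345,.25]' '[.51,.345,.12]'
```

```text
t: 4.82
tool_pos: [0.6153, -0.0955, 0.2509]
tcp_rot: [0.725, 0.688, 0.002, 0.002]
contact_force: [0.8, -0.0, -0.8]
grip_width: 0.0003
t 4.83 tcp [ 0.6153 -0.0955  0.2509] yaw 87.0 zax [ 0.005 -0.001 -1.   ] j [-0.15  0.34  0.11  1.33  0.   -0.1 ] F [ 0.8 -0.  -0.8] w 0.0003
[.51,.345,.25] [ 8.69 -2.57 -0.  ]
[.51,.345,.12] [ 8.69 -2.58  2.6 ]
```

Width is 0, so the grasp missed. I'll look again.

Run:
```python
from h import *
a=bot.snapshot("side")[140:300,160:340,::-1]
cv2.imwrite("pics/g2.png",cv2.resize(a,None,fx=3.3333,fy=3.3333,interpolation=cv2.INTER_CUBIC))
```

```text
(no output)
```

View pics/g2.png

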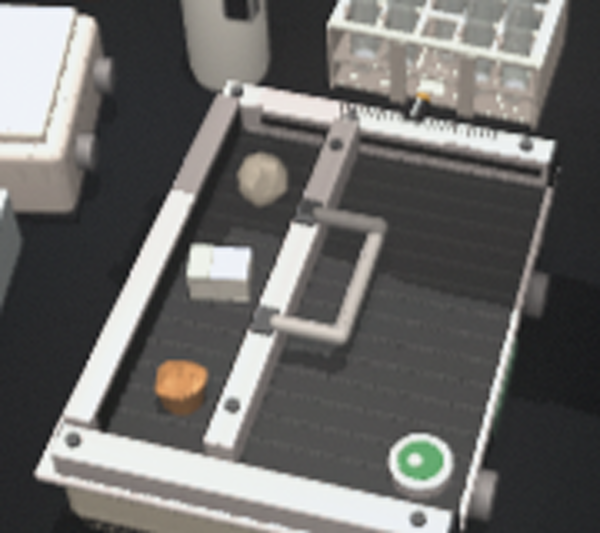

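Run:
```python
from h import *
for X in([.6113,-.093,.1185],[.613,-.095,.112],[.6113,-.063,.1185],[.6113,-.123,.1185],[.6153,-.0955,.2509]):print(X,proj("side",X),proj("top",X))
print(ray("side",(238.9,193.6),.123),ray("side",(238.9,193.6),.117), ray("side",(238.9,193.6),.13))
a=bot.snapshot("side")[40:200,150:330,::-1];cv2.imwrite("pics/g3.png",cv2.resize(np.hstack([a,cv2.imread("pics/side0.png")[40:200,150:330]]),None,fx=2.2,fy=2.2,interpolation=cv2.INTER_CUBIC))
```

```text
[0.6113, -0.093, 0.1185] [238.09689809 196.0436565 ] [279.92954412 172.5214108 ]
[0.613, -0.095, 0.112] [237.75341589 197.14435576] [280.53610166 172.59852553]
[0.6113, -0.063, 0.1185] [235.65549114 205.06798788] [270.40423228 172.24945323]
[0.6113, -0.123, 0.1185] [240.45897853 187.31254487] [289.44672987 172.79313636]
[0.6153, -0.0955, 0.2509] [232.82615844 155.80390271] [281.71204815 157.95320885]
[ 0.60985348 -0.09731982  0.123     ] [ 0.6113165  -0.10269019  0.117     ] [ 0.60814663 -0.09105439  0.13      ]
```

View pics/g3.png

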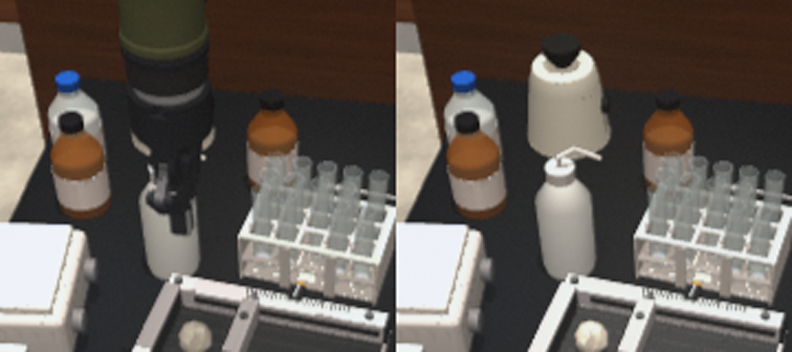

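Paper has not moved (239,194). Fingertip is seen at about (233,147) but its projection is (233,156). The reported TCP therefore seems to sit about 25–30 mm beyond the visible tips, and the fingers closed above the paper. I'll do a guarded descent to check.

```bash
python3 -m creep '[{"fingers":75,"slide":[0,0,0.7],"rot":[0,0,0]},{"fingers":75,"slide":[0,-0.03,0.7],"rot":[0,0,0]},{"fingers":75,"slide":[0,0,0.7],"rot":[0,0,0]},{"fingers":75,"slide":[0,0,0.5],"rot":[0,0,0]},{"fingers":75,"slide":[0,0,0.2],"rot":[0,0,0]},{"fingers":75,"slide":[0,0,0.2],"rot":[0,0,0]},{"fingers":75,"slide":[0,0,0],"rot":[0,0,0]}]'
python3 go.py; python3 -m creep '[{"fingers":75,"slide":[0,0,0.12],"rot":[0,0,0]},{"fingers":75,"slide":[0,0,0],"rot":[0,0,0]}]';python3 - <<'E'
from h import *
a=bot.snapshot("side")[140:240,170:290,::-1];cv2.imwrite("pics/g4.png",cv2.resize(a,None,fx=5,fy=5,interpolation=cv2.INTER_CUBIC))
E
```

```text
t: 5.8
tool_pos: [0.6119, -0.0951, 0.0975]
tcp_rot: [0.725, 0.688, -0.0, -0.0]
contact_force: [0.7, 0.4, -0.4]
grip_width: 0.0605
t 5.8 tcp [ 0.6119 -0.0951  0.0975] yaw 87.0 zax [-0.001  0.    -1.   ] j [-0.15  0.41 -0.15  1.01  0.   -0.1 ] F [ 0.7  0.4 -0.4] w 0.0605
t: 6.05
tool_pos: [0.6122, -0.0952, 0.0919]
tcp_rot: [0.725, 0.688, 0.0, 0.0]
contact_force: [-0.6, 0.5, 0.4]
grip_width: 0.0601
```

View pics/g4.png

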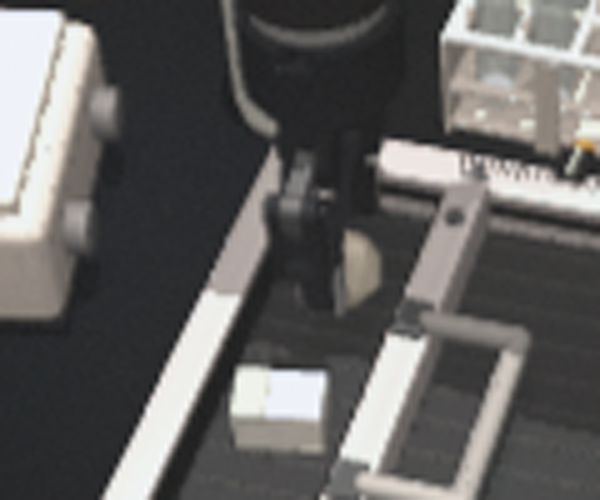

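Reading is 0.092, below the mat height of 0.106, with no contact. That confirms the z bias of about 25–30 mm. The fingers now stand either side of the paper (246,194). I'll go a little lower and close.

```bash
python3 -m creep '[{"fingers":75,"slide":[0,-0.05,0.1],"rot":[0,0,0]},{"fingers":75,"slide":[0,0,0.08],"rot":[0,0,0]},{"fingers":75,"slide":[0,0,0],"rot":[0,0,0]}]'; python3 -m creep '[{"fingers":255,"slide":[0,0,0],"rot":[0,0,0]},{"fingers":255,"slide":[0,0,0],"rot":[0,0,0]},{"fingers":255,"slide":[0,0,0],"rot":[0,0,0]},{"fingers":255,"slide":[0,0,0],"rot":[0,0,0]}]' 25
```

```text
t: 6.48
tool_pos: [0.6091, -0.095, 0.0823]
tcp_rot: [0.726, 0.688, -0.0, -0.0]
contact_force: [-0.5, -0.3, -0.3]
grip_width: 0.0603
t: 6.98
tool_pos: [0.6099, -0.0951, 0.0831]
tcp_rot: [0.725, 0.688, 0.0, 0.0]
contact_force: [-0.6, -0.1, 1.0]
grip_width: 0.0361
```

Gripped at 36 mm, as the description says. Now lift and carry to the tub.

```bash
python3 -m creep '[{"fingers":255,"slide":[0,0,-0.6],"rot":[0,0,0]},{"fingers":255,"slide":[0,0,-0.9],"rot":[0,0,0]},{"fingers":255,"slide":[0,0,-0.9],"rot":[0,0,0]},{"fingers":255,"slide":[0.72,-0.2,0],"rot":[0,0,0]},{"fingers":255,"slide":[0.72,-0.2,0],"rot":[0,0,0]},{"fingers":255,"slide":[0.72,-0.2,0],"rot":[0,0,0]},{"fingers":255,"slide":[0.72,-0.2,0],"rot":[0,0,0]},{"fingers":255,"slide":[0.72,-0.2,0],"rot":[0,0,0]},{"fingers":255,"slide":[0.72,-0.2,0],"rot":[0,0,0]},{"fingers":255,"slide":[0.72,-0.2,0],"rot":[0,0,0]},{"fingers":255,"slide":[0.72,-0.2,0],"rot":[0,0,0]},{"fingers":255,"slide":[0.72,-0.2,0],"rot":[0,0,0]},{"fingers":255,"slide":[0.72,-0.2,0],"rot":[0,0,0]},{"fingers":255,"slide":[0.72,-0.2,0],"rot":[0,0,0]},{"fingers":255,"slide":[0.72,-0.2,0],"rot":[0,0,0]},{"fingers":255,"slide":[0,0,0],"rot":[0,0,0]}]'
python3 go.py '[.51,.345,.1]'
python3 - <<'E'
from h import *
s=bot.snapshot("side");t=bot.snapshot("top")
cv2.imwrite("pics/g5.png",np.hstack([cv2.resize(s[250:420,130:330,::-1],(400,340)),cv2.resize(t[130:270,80:240,::-1],(389,340))]))
E
```

```text
t: 8.98
tool_pos: [0.5116, 0.3449, 0.2023]
tcp_rot: [0.724, 0.689, -0.0, -0.0]
contact_force: [0.5, 0.1, 0.8]
grip_width: 0.0363
t 8.97 tcp [0.5116 0.3449 0.2023] yaw 87.2 zax [-0.001  0.    -1.   ] j [0.59 0.35 0.   1.23 0.   0.64] F [0.5 0.1 0.8] w 0.0363
[.51,.345,.1] [ 0.   -0.03  2.05]
```

View pics/g5.png

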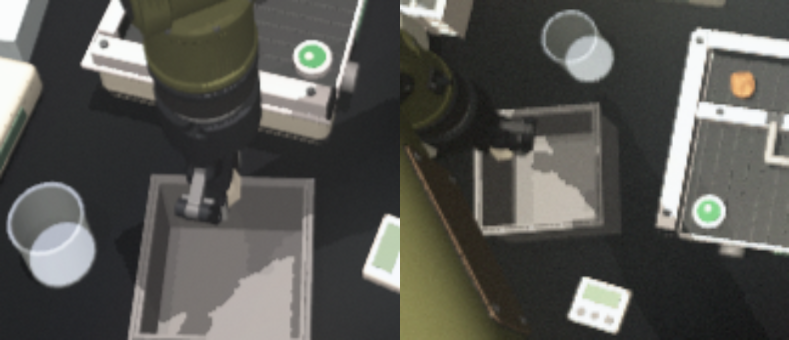

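Run:
```python
from h import *
print(ray("top",(136.8,199.1),.11),ray("top",(121.5,194),.235))
for p in((110.9,175),(162.3,172.4),(163.5,222.6),(112,226.8)):print(ray("top",p,.11))
print(tri((205.5,341),(121.5,194)), tri((245,341),(121.5,194)))
```

```text
[0.51510274 0.34903916 0.11      ] [0.50242698 0.3468705  0.235     ]
[0.59002571 0.43681996 0.11      ]
[0.60320743 0.27742287 0.11      ]
[0.44365834 0.26078744 0.11      ]
[0.42653561 0.41612806 0.11      ]
(array([0.54416261, 0.3489202 , 0.24037072]), np.float64(15.440487950030922)) (array([0.50193678, 0.34101926, 0.24932894]), np.float64(0.9969078644692642))
```

Tub centre is about (0.515, 0.348), and the paper hangs above it at about (0.502, 0.341). I'll lower, release and rise, then go to the offcut.

```bash
python3 -m creep '[{"fingers":255,"slide":[0.05,0.08,0.7],"rot":[0,0,0]},{"fingers":255,"slide":[0,0,0.8],"rot":[0,0,0]},{"fingers":255,"slide":[0,0,0.6],"rot":[0,0,0]},{"fingers":255,"slide":[0,0,0],"rot":[0,0,0]},{"fingers":75,"slide":[0,0,0],"rot":[0,0,0]},{"fingers":75,"slide":[0,0,0],"rot":[0,0,0]},{"fingers":75,"slide":[0,0,0],"rot":[0,0,0]},{"fingers":75,"slide":[0,0,-0.7],"rot":[0,0,0]},{"fingers":75,"slide":[0,0,-0.8],"rot":[0,0,0]},{"fingers":75,"slide":[0,0,-0.6],"rot":[0,0,0]},{"fingers":75,"slide":[0,0,0],"rot":[0,0,0]}]'
python3 go.py '[.621,-.005,.2]' '[.621,-.005,.083]'
```

```text
t: 10.45
tool_pos: [0.5185, 0.3463, 0.2065]
tcp_rot: [0.725, 0.688, 0.003, 0.001]
contact_force: [0.4, -0.5, -0.3]
grip_width: 0.0603
t 10.45 tcp [0.5185 0.3463 0.2065] yaw 87.0 zax [ 0.005  0.003 -1.   ] j [ 0.59  0.35  0.02  1.23 -0.    0.64] F [ 0.4 -0.5 -0.3] w 0.0603
[.621,-.005,.2] [-6.91  2.42  0.12]
[.621,-.005,.083] [-6.92  2.4   2.46]
```

```bash
python3 -m creep '[{"fingers":75,"slide":[-0.69,0.24,0],"rot":[0,0,0]},{"fingers":75,"slide":[-0.69,0.24,0],"rot":[0,0,0]},{"fingers":75,"slide":[-0.69,0.24,0],"rot":[0,0,0]},{"fingers":75,"slide":[-0.69,0.24,0],"rot":[0,0,0]},{"fingers":75,"slide":[-0.69,0.24,0],"rot":[0,0,0]},{"fingers":75,"slide":[-0.69,0.24,0],"rot":[0,0,0]},{"fingers":75,"slide":[-0.69,0.24,0],"rot":[0,0,0]},{"fingers":75,"slide":[-0.69,0.24,0],"rot":[0,0,0]},{"fingers":75,"slide":[-0.69,0.24,0],"rot":[0,0,0]},{"fingers":75,"slide":[-0.69,0.24,0],"rot":[0,0,-2]},{"fingers":75,"slide":[0,0,0],"rot":[0,0,0]},{"fingers":75,"slide":[0,0,0.7],"rot":[0,0,0]},{"fingers":75,"slide":[0,0,0.5],"rot":[0,0,0]},{"fingers":75,"slide":[0,0,0],"rot":[0,0,0]}]'
python3 go.py '[.621,-.005,.083]'
```

```text
t: 12.2
tool_pos: [0.6159, -0.0051, 0.1403]
tcp_rot: [0.713, 0.701, -0.002, -0.002]
contact_force: [-0.2, 0.0, 0.3]
grip_width: 0.0602
t 12.2 tcp [ 0.6159 -0.0051  0.1403] yaw 89.0 zax [-0.005  0.    -1.   ] j [-0.01  0.38 -0.1   1.1   0.    0.01] F [-0.2  0.   0.3] w 0.0602
[.621,-.005,.083] [0.   0.11 1.15]
```

```bash
python3 -m creep '[{"fingers":75,"slide":[0,0.08,0.6],"rot":[0,0,0]},{"fingers":75,"slide":[0,0,0.4],"rot":[0,0,0]},{"fingers":75,"slide":[0,0,0.15],"rot":[0,0,0]},{"fingers":75,"slide":[0,0,0],"rot":[0,0,0]},{"fingers":255,"slide":[0,0,0],"rot":[0,0,0]},{"fingers":255,"slide":[0,0,0],"rot":[0,0,0]},{"fingers":255,"slide":[0,0,0],"rot":[0,0,0]},{"fingers":255,"slide":[0,0,0],"rot":[0,0,0]},{"fingers":255,"slide":[0,0,-0.6],"rot":[0,0,0]},{"fingers":255,"slide":[0,0,-0.9],"rot":[0,0,0]},{"fingers":255,"slide":[0,0,-0.9],"rot":[0,0,0]},{"fingers":255,"slide":[0,0,0],"rot":[0,0,0]}]' 25
python3 go.py '[.515,.348,.2]'
```

```text
t: 13.7
tool_pos: [0.6249, -0.006, 0.2097]
tcp_rot: [0.713, 0.701, 0.003, 0.003]
contact_force: [-0.6, 0.3, 0.0]
grip_width: 0.0276
t 13.7 tcp [ 0.6249 -0.006   0.2097] yaw 89.0 zax [ 0.007 -0.    -1.   ] j [-0.01  0.35  0.03  1.24 -0.    0.01] F [-0.6  0.3  0. ] w 0.0276
[.515,.348,.2] [ 7.04 -2.33  0.18]
```

Offcut held at 27.6 mm. Carry it to the tub, release, and return towards the cork.

```bash
python3 -m creep '[{"fingers":255,"slide":[0.7,-0.23,0],"rot":[0,0,0]},{"fingers":255,"slide":[0.7,-0.23,0],"rot":[0,0,0]},{"fingers":255,"slide":[0.7,-0.23,0],"rot":[0,0,0]},{"fingers":255,"slide":[0.7,-0.23,0],"rot":[0,0,0]},{"fingers":255,"slide":[0.7,-0.23,0],"rot":[0,0,0]},{"fingers":255,"slide":[0.7,-0.23,0],"rot":[0,0,0]},{"fingers":255,"slide":[0.7,-0.23,0],"rot":[0,0,0]},{"fingers":255,"slide":[0.7,-0.23,0],"rot":[0,0,0]},{"fingers":255,"slide":[0.7,-0.23,0],"rot":[0,0,0]},{"fingers":255,"slide":[0.7,-0.23,0],"rot":[0,0,4]},{"fingers":255,"slide":[0,0,0],"rot":[0,0,0]},{"fingers":255,"slide":[0,0,0.7],"rot":[0,0,0]},{"fingers":255,"slide":[0,0,0.8],"rot":[0,0,0]},{"fingers":255,"slide":[0,0,0.5],"rot":[0,0,0]},{"fingers":255,"slide":[0,0,0],"rot":[0,0,0]},{"fingers":75,"slide":[0,0,0],"rot":[0,0,0]},{"fingers":75,"slide":[0,0,0],"rot":[0,0,0]},{"fingers":75,"slide":[0,0,0],"rot":[0,0,0]}]'
python3 -m creep '[{"fingers":75,"slide":[0,0,-0.7],"rot":[0,0,0]},{"fingers":75,"slide":[0,0,-0.8],"rot":[0,0,0]},{"fingers":75,"slide":[0,0,-0.6],"rot":[0,0,0]},{"fingers":75,"slide":[0,0,0],"rot":[0,0,0]}]'
python3 go.py '[.625,.092,.2]'
```

```text
t: 15.95
tool_pos: [0.5143, 0.3465, 0.1065]
tcp_rot: [0.737, 0.675, 0.001, 0.0]
contact_force: [0.0, 0.8, -0.2]
grip_width: 0.0604
t: 16.45
tool_pos: [0.5153, 0.3473, 0.2139]
tcp_rot: [0.737, 0.676, 0.003, 0.0]
contact_force: [0.1, -0.5, -0.8]
grip_width: 0.0604
t 16.45 tcp [0.5153 0.3473 0.2139] yaw 85.0 zax [ 0.005  0.003 -1.   ] j [ 0.59  0.34  0.03  1.25 -0.    0.68] F [ 0.1 -0.5 -0.8] w 0.0604
[.625,.092,.2] [-4.9   2.63  0.27]
```

```bash
python3 -m creep '[{"fingers":75,"slide":[-0.61,0.33,0],"rot":[0,0,0]},{"fingers":75,"slide":[-0.61,0.33,0],"rot":[0,0,0]},{"fingers":75,"slide":[-0.61,0.33,0],"rot":[0,0,0]},{"fingers":75,"slide":[-0.61,0.33,0],"rot":[0,0,0]},{"fingers":75,"slide":[-0.61,0.33,0],"rot":[0,0,0]},{"fingers":75,"slide":[-0.61,0.33,0],"rot":[0,0,0]},{"fingers":75,"slide":[-0.61,0.33,0],"rot":[0,0,0]},{"fingers":75,"slide":[-0.61,0.33,0],"rot":[0,0,0]},{"fingers":75,"slide":[0,0,0],"rot":[0,0,0]},{"fingers":75,"slide":[0,0,0.7],"rot":[0,0,0]},{"fingers":75,"slide":[0,0,0.6],"rot":[0,0,0]},{"fingers":75,"slide":[0,0,0],"rot":[0,0,0]}]'
python3 go.py '[.625,.092,.081]'
```

```text
t: 17.95
tool_pos: [0.6209, 0.0919, 0.1424]
tcp_rot: [0.737, 0.676, -0.002, -0.002]
contact_force: [-0.6, 0.3, 0.6]
grip_width: 0.0602
t 17.95 tcp [0.6209 0.0919 0.1424] yaw 85.0 zax [-0.006 -0.001 -1.   ] j [ 0.15  0.4  -0.06  1.12  0.    0.23] F [-0.6  0.3  0.6] w 0.0602
[.625,.092,.081] [0.01 0.09 1.23]
```

```bash
python3 -m creep '[{"fingers":75,"slide":[0,0.06,0.6],"rot":[0,0,0]},{"fingers":75,"slide":[0,0,0.4],"rot":[0,0,0]},{"fingers":75,"slide":[0,0,0.22],"rot":[0,0,0]},{"fingers":75,"slide":[0,0,0],"rot":[0,0,0]},{"fingers":255,"slide":[0,0,0],"rot":[0,0,0]},{"fingers":255,"slide":[0,0,0],"rot":[0,0,0]},{"fingers":255,"slide":[0,0,0],"rot":[0,0,0]},{"fingers":255,"slide":[0,0,0],"rot":[0,0,0]},{"fingers":255,"slide":[0,0,-0.6],"rot":[0,0,0]},{"fingers":255,"slide":[0,0,-0.9],"rot":[0,0,0]},{"fingers":255,"slide":[0,0,-0.9],"rot":[0,0,0]},{"fingers":255,"slide":[0,0,0],"rot":[0,0,0]}]' 25
python3 go.py '[.515,.348,.2]'
```

```text
t: 19.45
tool_pos: [0.6295, 0.0915, 0.2091]
tcp_rot: [0.737, 0.675, 0.003, 0.002]
contact_force: [0.0, 0.8, -0.5]
grip_width: 0.0308
t 19.45 tcp [0.6295 0.0915 0.2091] yaw 85.0 zax [ 0.008  0.001 -1.   ] j [ 0.14  0.37  0.06  1.25 -0.    0.23] F [ 0.   0.8 -0.5] w 0.0308
[.515,.348,.2] [ 4.91 -2.73  0.17]
```

Cork held at 30.8 mm.

```bash
python3 -m creep '[{"fingers":255,"slide":[0.61,-0.34,0],"rot":[0,0,0]},{"fingers":255,"slide":[0.61,-0.34,0],"rot":[0,0,0]},{"fingers":255,"slide":[0.61,-0.34,0],"rot":[0,0,0]},{"fingers":255,"slide":[0.61,-0.34,0],"rot":[0,0,0]},{"fingers":255,"slide":[0.61,-0.34,0],"rot":[0,0,0]},{"fingers":255,"slide":[0.61,-0.34,0],"rot":[0,0,0]},{"fingers":255,"slide":[0.61,-0.34,0],"rot":[0,0,0]},{"fingers":255,"slide":[0.61,-0.34,0],"rot":[0,0,0]},{"fingers":255,"slide":[0,0,0],"rot":[0,0,0]},{"fingers":255,"slide":[0,0,0.7],"rot":[0,0,0]},{"fingers":255,"slide":[0,0,0.8],"rot":[0,0,0]},{"fingers":255,"slide":[0,0,0.4],"rot":[0,0,0]},{"fingers":255,"slide":[0,0,0],"rot":[0,0,0]},{"fingers":75,"slide":[0,0,0],"rot":[0,0,0]},{"fingers":75,"slide":[0,0,0],"rot":[0,0,0]},{"fingers":75,"slide":[0,0,0],"rot":[0,0,0]}]'
python3 -m creep '[{"fingers":75,"slide":[0,0,-0.7],"rot":[0,0,0]},{"fingers":75,"slide":[0,0,-0.8],"rot":[0,0,0]},{"fingers":75,"slide":[0,0,-0.6],"rot":[0,0,0]},{"fingers":75,"slide":[0,0,0],"rot":[0,0,0]}]'
python3 go.py '[.522,.0025,.2]'
```

```text
t: 21.45
tool_pos: [0.5132, 0.3465, 0.1103]
tcp_rot: [0.737, 0.675, 0.001, 0.0]
contact_force: [-0.1, 0.2, 0.3]
grip_width: 0.0601
t: 21.95
tool_pos: [0.5143, 0.3474, 0.2179]
tcp_rot: [0.737, 0.676, 0.003, 0.0]
contact_force: [-0.3, 0.1, 0.3]
grip_width: 0.0604
t 21.95 tcp [0.5143 0.3474 0.2179] yaw 85.0 zax [ 0.005  0.003 -1.   ] j [ 0.59  0.34  0.03  1.26 -0.    0.68] F [-0.3  0.1  0.3] w 0.0604
[.522,.0025,.2] [-6.86  0.75  0.33]
```

```bash
python3 -m creep '[{"fingers":75,"slide":[0,0,-0.1],"rot":[0,0,10.2]},{"fingers":75,"slide":[0,0,-0.1],"rot":[0,0,10.2]},{"fingers":75,"slide":[0,0,0],"rot":[0,0,10.2]},{"fingers":75,"slide":[0,0,0],"rot":[0,0,10.2]},{"fingers":75,"slide":[0,0,0],"rot":[0,0,10.2]},{"fingers":75,"slide":[0,0,0],"rot":[0,0,10.2]},{"fingers":75,"slide":[0,0,0],"rot":[0,0,10.2]},{"fingers":75,"slide":[0,0,0],"rot":[0,0,10.2]},{"fingers":75,"slide":[0,0,0],"rot":[0,0,10.2]},{"fingers":75,"slide":[0,0,0],"rot":[0,0,0]}]'
python3 go.py '[.522,.0025,.2]'
```

```text
t: 23.2
tool_pos: [0.5122, 0.3459, 0.2234]
tcp_rot: [0.998, -0.058, -0.001, 0.0]
contact_force: [0.7, -0.0, 0.9]
grip_width: 0.0604
t 23.2 tcp [0.5122 0.3459 0.2234] yaw -6.7 zax [-0.001 -0.001 -1.   ] j [0.59 0.34 0.05 1.28 0.   2.28] F [ 0.7 -0.   0.9] w 0.0604
[.522,.0025,.2] [1.   6.8  0.47]
```

```bash
python3 -m creep '[{"fingers":60,"slide":[0.12,0.85,0],"rot":[0,0,0]},{"fingers":60,"slide":[0.12,0.85,0],"rot":[0,0,0]},{"fingers":60,"slide":[0.12,0.85,0],"rot":[0,0,0]},{"fingers":60,"slide":[0.12,0.85,0],"rot":[0,0,0]},{"fingers":60,"slide":[0.12,0.85,0],"rot":[0,0,0]},{"fingers":60,"slide":[0.12,0.85,0],"rot":[0,0,0]},{"fingers":60,"slide":[0.12,0.85,0],"rot":[0,0,0]},{"fingers":60,"slide":[0.12,0.85,0],"rot":[0,0,0]},{"fingers":60,"slide":[0,0,0],"rot":[0,0,0]},{"fingers":60,"slide":[0,0,0.6],"rot":[0,0,0]},{"fingers":60,"slide":[0,0,0],"rot":[0,0,0]}]'
python3 go.py '[.522,.0025,.120]';python3 - <<'E'
from h import *
s=bot.snapshot("side");t=bot.snapshot("top")
cv2.imwrite("pics/g6.png",np.hstack([cv2.resize(s[130:320,170:340,::-1],(447,500),interpolation=cv2.INTER_CUBIC),cv2.resize(np.vstack([s[325:420,190:300,::-1],t[165:240,100:175,::-1].repeat(2,0).repeat(2,1)[:,:110]]),(250,500))]))
E
```

```text
t: 24.58
tool_pos: [0.5179, 0.0035, 0.1923]
tcp_rot: [0.998, -0.058, -0.002, -0.0]
contact_force: [-0.5, -1.0, 0.9]
grip_width: 0.0655
t 24.57 tcp [0.5179 0.0035 0.1923] yaw -6.7 zax [-0.004  0.    -1.   ] j [ 0.01  0.17 -0.25  1.16  0.    1.69] F [-0.5 -1.   0.9] w 0.0655
[.522,.0025,.120] [0.09 0.01 1.45]
```

View pics/g6.png

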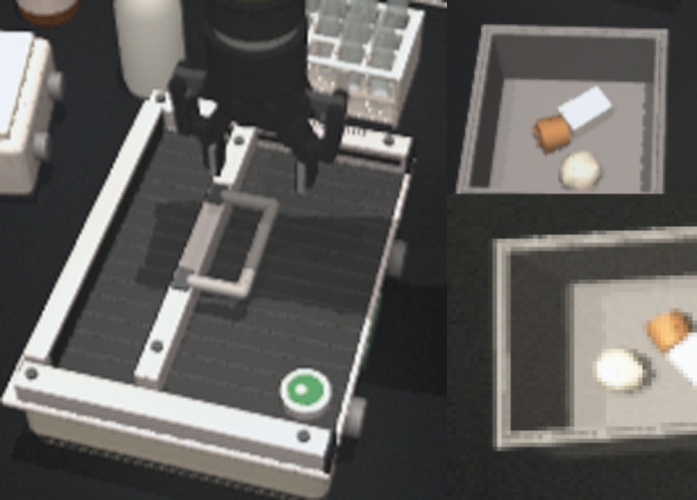

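All three bits lie in the tub: side crop paper (580,170), cork (552,133), offcut (585,108). The fingers hang over the handle (258,248). I'll narrow them to 35 mm so the rear finger fits between rod and bar, then descend.

```bash
python3 -m creep '[{"fingers":150,"slide":[0.06,0,0.3],"rot":[0,0,0]},{"fingers":150,"slide":[0,0,0.3],"rot":[0,0,0]},{"fingers":150,"slide":[0,0,0],"rot":[0,0,0]}]'
python3 go.py '[.5215,.0025,.096]'
python3 -m creep '[{"fingers":150,"slide":[0.05,0,0.2],"rot":[0,0,0]},{"fingers":150,"slide":[0,0,0.2],"rot":[0,0,0]},{"fingers":150,"slide":[0,0,0],"rot":[0,0,0]}]'
python3 go.py '[.5215,.0025,.096]'
```

```text
t: 25.05
tool_pos: [0.5215, 0.0026, 0.1626]
tcp_rot: [0.998, -0.059, -0.002, 0.0]
contact_force: [0.3, -0.6, -1.0]
grip_width: 0.0352
t 25.05 tcp [0.5215 0.0026 0.1626] yaw -6.8 zax [-0.003  0.    -1.   ] j [ 0.    0.19 -0.29  1.09  0.    1.69] F [ 0.3 -0.6 -1. ] w 0.0352
[.5215,.0025,.096] [0.   0.   1.33]
t: 25.42
tool_pos: [0.5245, 0.0022, 0.1432]
tcp_rot: [0.998, -0.06, -0.001, 0.0]
contact_force: [-0.1, 0.3, -0.2]
grip_width: 0.0351
t 25.43 tcp [0.5245 0.0022 0.1432] yaw -6.8 zax [-0.002 -0.    -1.   ] j [ 0.    0.2  -0.32  1.05  0.    1.69] F [-0.1  0.3 -0.2] w 0.0351
[.5215,.0025,.096] [-0.06  0.    0.94]
```

```bash
python3 -m creep '[{"fingers":150,"slide":[-0.05,0,0.3],"rot":[0,0,0]},{"fingers":150,"slide":[0,0,0.3],"rot":[0,0,0]},{"fingers":150,"slide":[0,0,0.15],"rot":[0,0,0]},{"fingers":150,"slide":[0,0,0.1],"rot":[0,0,0]},{"fingers":150,"slide":[0,0,0],"rot":[0,0,0]}]'
python3 go.py '[.5215,.0025,.096]'
python3 -m creep '[{"fingers":200,"slide":[0,0,0],"rot":[0,0,0]},{"fingers":255,"slide":[0,0,0],"rot":[0,0,0]},{"fingers":255,"slide":[0,0,0],"rot":[0,0,0]},{"fingers":255,"slide":[0,0,0],"rot":[0,0,0]}]' 60
```

```text
t: 26.05
tool_pos: [0.5227, 0.0025, 0.1015]
tcp_rot: [0.998, -0.059, -0.0, 0.0]
contact_force: [0.1, 0.2, -0.1]
grip_width: 0.035
t 26.05 tcp [0.5227 0.0025 0.1015] yaw -6.8 zax [-0. -0. -1.] j [ 0.    0.23 -0.39  0.95 -0.    1.69] F [ 0.1  0.2 -0.1] w 0.035
[.5215,.0025,.096] [-0.02  0.    0.11]
t: 26.55
tool_pos: [0.5215, 0.0027, 0.1024]
tcp_rot: [0.998, -0.059, -0.001, -0.0]
contact_force: [-5.3, 0.7, 6.0]
grip_width: 0.0093
```

Width 9.3 mm on a 12 mm rod, with an upward push: the tips are pinching the rod above its axis. I'll reopen, go 10 mm lower and grip again.

```bash
python3 -m creep '[{"fingers":150,"slide":[0,0,0],"rot":[0,0,0]},{"fingers":150,"slide":[0,0,0],"rot":[0,0,0]},{"fingers":150,"slide":[0,0,0.15],"rot":[0,0,0]},{"fingers":150,"slide":[0,0,0.12],"rot":[0,0,0]},{"fingers":150,"slide":[0,0,0],"rot":[0,0,0]}]'
python3 go.py
python3 -m creep '[{"fingers":200,"slide":[0,0,0],"rot":[0,0,0]},{"fingers":255,"slide":[0,0,0],"rot":[0,0,0]},{"fingers":255,"slide":[0,0,0],"rot":[0,0,0]},{"fingers":255,"slide":[0,0,0],"rot":[0,0,0]}]' 60
```

```text
t: 27.18
tool_pos: [0.5221, 0.0025, 0.0874]
tcp_rot: [0.998, -0.06, -0.001, 0.0]
contact_force: [-0.1, 0.3, 0.3]
grip_width: 0.035
t 27.18 tcp [0.5221 0.0025 0.0874] yaw -6.8 zax [-0.002 -0.    -1.   ] j [ 0.    0.24 -0.41  0.92 -0.    1.69] F [-0.1  0.3  0.3] w 0.035
t: 27.68
tool_pos: [0.5215, 0.0027, 0.0884]
tcp_rot: [0.998, -0.059, -0.001, -0.0]
contact_force: [-5.5, 0.8, 5.1]
grip_width: 0.0099
```

```bash
python3 -m creep '[{"fingers":255,"slide":[-0.1,0,0],"rot":[0,0,0]},{"fingers":255,"slide":[-0.15,0,0],"rot":[0,0,0]},{"fingers":255,"slide":[-0.15,0,0],"rot":[0,0,0]},{"fingers":255,"slide":[-0.15,0,0],"rot":[0,0,0]},{"fingers":255,"slide":[-0.15,0,0],"rot":[0,0,0]},{"fingers":255,"slide":[-0.1,0,0],"rot":[0,0,0]},{"fingers":255,"slide":[-0.05,0,0],"rot":[0,0,0]},{"fingers":255,"slide":[0,0,0],"rot":[0,0,0]},{"fingers":255,"slide":[0,0,0],"rot":[0,0,0]}]' 80
python3 go.py;python3 - <<'E'
from h import *
s=bot.snapshot("side");t=bot.snapshot("top")
cv2.imwrite("pics/side7.png",s[:,:,::-1]);cv2.imwrite("pics/top7.png",t[:,:,::-1])
f=lambda n,a:cv2.resize(a,n,interpolation=cv2.INTER_CUBIC)
cv2.imwrite("pics/g7.png",np.vstack([f((800,300),s[155:200,220:340,::-1]),f((800,300),np.hstack([t[165:240,180:280,::-1],t[165:240,250:350,::-1]]))]))
E
```

```text
t: 28.8
tool_pos: [0.4838, 0.0069, 0.0885]
tcp_rot: [0.998, -0.06, 0.003, 0.001]
contact_force: [9.3, -1.6, -9.5]
grip_width: 0.0094
t 28.8 tcp [0.4838 0.0069 0.0885] yaw -6.8 zax [ 0.005 -0.001 -1.   ] j [ 0.02  0.17 -0.5   0.9  -0.    1.71] F [ 9.3 -1.6 -9.5] w 0.0094
```

View pics/g7.png

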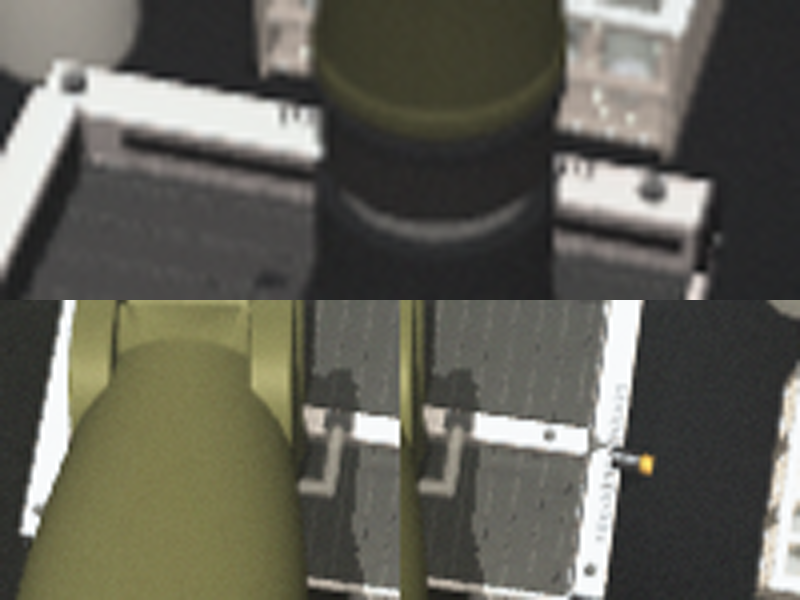

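Side view: the wrist hides the index. Top view: the bar has moved, with the pointer at about (610,451) and the index at about (622,457), nearly level. I'll rectify the top view onto the rail plane for an accurate reading, before and after.

Run:
```python
from h import *
yaw=-.113;c=np.array([.5524,.0011]);ex=np.array([np.cos(yaw),np.sin(yaw)]);ey=np.array([-ex[1],ex[0]])
k=5;x1,y1=.045,-.140   # row0 = x_s .045, col0 = y_s -.140 ; 5px/mm
def pix(xs,ys):return proj("top",np.r_[c+ex*xs+ey*ys,.132])
src=[(0,0),(300,0),(300,550),(0,550)]
H=cv2.getPerspectiveTransform(np.float32([pix(x1-r/k/1e3,y1-q/k/1e3) for q,r in src]),np.float32(src))
o=[]
for n in("top0","top7"):
    w=cv2.warpPerspective(cv2.imread(f"pics/{n}.png"),H,(300,550),flags=cv2.INTER_CUBIC)
    for i in range(0,550,50):
        cv2.line(w,(0,i),(12,i),(0,255,255),1);cv2.putText(w,str(i),(14,i+4),0,.35,(0,255,255),1)
    o.append(w)
cv2.imwrite("pics/g8.png",np.hstack(o))
M=bot.calibration("top")["camera_from_world"];M=np.array(M);print(-M[:3,:3].T@M[:3,3])
```

```text
[ 0.27130469 -0.07982517  1.28390173]
```

View pics/g8.png

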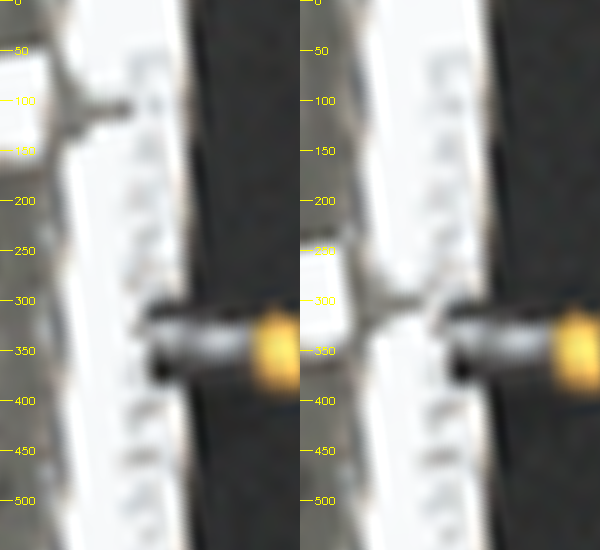

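Rectified view: the pointer moved from row 108 to row 302 (38.8 mm, against 38 mm from the arm). The index block spans rows 300–383, with its white line at about 340. Remaining: about 8 mm.

```bash
python3 -m creep '[{"fingers":255,"slide":[-0.08,0,0],"rot":[0,0,0]},{"fingers":255,"slide":[-0.08,0,0],"rot":[0,0,0]},{"fingers":255,"slide":[0,0,0],"rot":[0,0,0]},{"fingers":255,"slide":[0,0,0],"rot":[0,0,0]},{"fingers":255,"slide":[0,0,0],"rot":[0,0,0]}]'
python3 go.py;python3 - <<'E'
from h import *
cv2.imwrite("pics/top8.png",bot.snapshot("top")[:,:,::-1])
yaw=-.113;c=np.array([.5524,.0011]);ex=np.array([np.cos(yaw),np.sin(yaw)]);ey=np.array([-ex[1],ex[0]])
k=5;x1,y1=.045,-.140
def pix(xs,ys):return proj("top",np.r_[c+ex*xs+ey*ys,.132])
src=[(0,0),(300,0),(300,550),(0,550)]
H=cv2.getPerspectiveTransform(np.float32([pix(x1-r/k/1e3,y1-q/k/1e3) for q,r in src]),np.float32(src))
for n in("top0","top7","top8"):
    g=cv2.cvtColor(cv2.warpPerspective(cv2.imread(f"pics/{n}.png"),H,(300,550),flags=cv2.INTER_CUBIC),6).astype(float)
    p=g[60:450,95:118].mean(1);d=np.clip(215-p,0,None);i=p.argmin();a=slice(max(i-25,0),i+25)
    b=g[280:420,152:172].mean(1)
    print(n,'pointer row',60+round((d[a]*np.arange(390)[a]).sum()/d[a].sum(),1),p.min().round(),'index profile',b[::10].round().astype(int).tolist())
E
```

```text
t: 29.52
tool_pos: [0.4762, 0.0078, 0.0885]
tcp_rot: [0.998, -0.06, 0.003, 0.001]
contact_force: [10.6, -1.8, -11.3]
grip_width: 0.0098
t 29.52 tcp [0.4762 0.0078 0.0885] yaw -6.8 zax [ 0.006 -0.002 -1.   ] j [ 0.02  0.16 -0.51  0.89 -0.    1.71] F [ 10.6  -1.8 -11.3] w 0.0098
top0 pointer row 110.8 138.0 index profile [220, 191, 129, 68, 117, 184, 167, 119, 73, 44, 92, 183, 211, 215]
top7 pointer row 303.0 133.0 index profile [223, 195, 133, 70, 119, 187, 170, 118, 69, 40, 92, 188, 216, 218]
top8 pointer row 339.2 179.0 index profile [222, 195, 132, 67, 118, 187, 171, 121, 72, 42, 91, 187, 215, 218]
```

Pointer is at row about 339–341. The index line is at row 333–344, depending on the cue used. That is within about 1.5 mm. I'll hold for a second and hand in.

```bash
python3 -m creep '[{"fingers":255,"slide":[0,0,0],"rot":[0,0,0]},{"fingers":255,"slide":[0,0,0],"rot":[0,0,0]},{"fingers":255,"slide":[0,0,0],"rot":[0,0,0]},{"fingers":255,"slide":[0,0,0],"rot":[0,0,0]},{"fingers":255,"slide":[0,0,0],"rot":[0,0,0]},{"fingers":255,"slide":[0,0,0],"rot":[0,0,0]},{"fingers":255,"slide":[0,0,0],"rot":[0,0,0]},{"fingers":255,"slide":[0,0,0],"rot":[0,0,0]}]'
python3 - <<'E'
from h import *
a=cv2.imread("pics/top0.png").astype(int);b=bot.snapshot("top")[:,:,::-1].astype(int)
d=np.abs(a-b).max(2)
for n,(x,y) in dict(rack=(362,212),beaker=(153,148),wash=(353,153),timer=(162,255),stopper=(328,264),spatula=(404,238),reagent=(411,187),index=(309,204)).items():print(n,int((d[y-8:y+9,x-8:x+9]>60).sum()),end=' ')
print(bot.job_done())
E
```

```text
t: 30.58
tool_pos: [0.4762, 0.0078, 0.0885]
tcp_rot: [0.998, -0.06, 0.003, 0.001]
contact_force: [10.0, -1.6, -10.4]
grip_width: 0.0093
rack 0 beaker 0 wash 0 timer 0 stopper 0 spatula 0 reagent 0 index 1 the job is handed in; nothing more can be done
None
```

I put the paper ball, cork and offcut in the waste tub, then pulled the clamping bar about 46 mm and handed in at about t = 30.6 s with it still gripped.

**Last checks**
- **Rubbish:** both cameras showed all three bits inside the tub after the last drop.
- **Hold:** the arm stood still for the last second. The bar's springs pulled on it with about 10 N along the shaker's depth.
- **Alignment:** the pointer is within about 1.5 mm of the index line in the rectified top view. The side view could not confirm this because the wrist hid the index.
- **Bystanders:** comparing the top view with the start showed no change at the rack, beaker, wash bottle, brown bottle, timer, stopper or spatula. The index had one changed pixel. The level was not in that last comparison; it looked unmoved in the earlier pictures.

**What failed or disagreed**
- **First grasp missed:** the reported tool point lies about 25–30 mm beyond the visible fingertips, so the first try closed above the paper. I lowered all later grasps to suit.
- **Handle grip:** the finger opening read 9–10 mm on a 12 mm rod. I regripped about 14 mm lower and it read about the same. I put this down to pad give, and the grip held during the pull.
- **Index distance:** a rough two-view estimate at the start gave 51 mm of pull, against about 46.5 mm from the rectified view. I used the rectified value. Even if the rough one were right, the error would be about 5 mm, just inside the 6 mm limit.

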